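Slide the trivet through to the kettle

ROBOT

A 6-joint arm with a two-finger parallel gripper is mounted at the origin on the work surface. World frame = base frame: x ahead of the robot, y to its left, z up, the work surface at z = 0. Lengths are in m, angles in rad, forces in N, time in s.
With the tool pointing down it reaches from about 0.35 to 0.8 m from the base axis. Payload 7.3 kg.
Tool frame: the origin (TCP) lies between the finger pads; the fingertips stand 25 mm ahead of it and the grasp point (between the pads) lies 6 mm ahead of it (r.tip_extent is the distance from the TCP to the fingertips, in m); z points along the fingers, y is the line along which they close (so a half turn about z gives the same grasp; the last joint's range is limited). The gripper opens to 85 mm and grips with 20 to 120 N. Pads are 22 mm wide; open, the fingers measure 114 mm over their backs; the gripper's body (76 mm by 85 mm) begins 54 mm behind the grasp point. The pads swing forward as they close: fully open they stand 13 mm farther back than shut.
Start: joints at [-1.407, 0.342, 1.524, -0, 1.275, -0.146], TCP at [0.16, -0.5, 0.256] pointing down, gripper open.
Joint ranges: [-2.53, 2.53], [-0.77, 2.02], [0.04, 2.7], [-1, 4.14], [0.28, 2.66], [-3.11, 3.11]. Speed limits (rad/s): [2.57, 2.57, 3.14, 3.14, 3.14, 3.14].

INTERFACE

Orientations are given as a unit quaternion [x, y, z, w].
In Python, from workcell import r, command_gripper, optics gives the robot as it stands. The module is installed in compiled form; this text tells all that it offers. Calls block until the motion is done:
- r.reach(position, orientation): joint-space move of the TCP to a pose.
- r.move_straight(position, orientation=None, speed=0.15, max_force=None): straight line of the TCP; orientation=None keeps the orientation; speed is the mean speed in m/s. With max_force (N) it stops when the force on the tool has changed by that much, and returns True; else False.
- r.movej(angles): joint-space move.
- command_gripper(opening, force=None): finger opening in m; force is the grip in N (None keeps the last); returns when the fingers have stopped.
- r.hold(seconds).
- r.solve_ik(position, orientation): joint angles nearest the present ones, or None.
- r.read_state(): the state.
- optics.get_image(name): name is "scene" or "top" or "wrist"; returns (picture, depth): 384x512x3 uint8, red, green, blue; 384x512 float32, m along the optical axis (not along the pixel's ray), 0 where there is no reading.
- optics.camera_model(name): a dict with "K" (3x3 intrinsics, pixels), "R" (3x3) and "t" (3): a world point X has camera coordinates R X + t; the wrist camera has in their place "tool_from_camera" (4x4, takes a point from camera to tool coordinates, whose origin is the TCP and whose axes are the flange's). Camera axes: x right, y down, z forward; pixel columns grow to the right and rows downward; lengths in m; the calibration is good to about 2 mm. A picture is of the moment at which its call begins: read the wrist's pose just before it. camera_model takes no time and is no camera call.
A pose or a line that the arm cannot do raises r.PlanningError and nothing moves.
- r.finish_job(): hands the job in; it is judged then, once.
The state is a dict: "time_s": time; "joint_positions": joint angles; "dq": joint speeds; "tau": joint torques, N m; "eef_pos": TCP position; "eef_rot": TCP orientation; "contact_force": force on the tool from outside, world axes, zero at the start; "torque": the same for the moment, N m; "grip_width": finger opening in m; "grip_force": force on a finger pad.
Only numpy, scipy, OpenCV 4.12 (cv2) and the standard library are available. Lean on these libraries where they do the work, as an engineer would, in place of code of your own. Each camera call takes 0.05 s, during which the arm holds its last target. There are 200 camera calls.

TASK

Push the trivet with the fingertips through the narrow gap between the little bin and the canister's wooden foot, out of the other side, and on until it lies wholly clear of the gap and right beside the kettle (touching it or within about 15 mm). Keep the trivet flat on the shelf, never lifting it, and do not shift the kettle or disturb anything else.

Things in the scene. Friction and masses are not known exactly. Their poses are not given: they have to be found in the camera images.
- trivet: Dark grey silicone trivet, a stiff flat square plate 120 x 120 mm, 15 mm thick, corners rounded at 12 mm radius, about 0.25 kg, loose and lying flat on the white shelf at z = 0. Origin: centre of its underside; x and y axes parallel to its sides, z up. Starts left or right of the gap, off its centre line, up to 25 degrees from square.
- kettle: Stainless kettle standing on the other side of the gap, loose, about 0.9 kg. Its lower body is a round cylinder of radius 70 mm up to 50 mm height, narrowing above; the handle's top is 212 mm high and the spout reaches 105 mm from the axis at 100 to 140 mm height, towards the kettle's own +x. Origin: centre of its underside.
- bin: Little lidded plastic bin, fixed to the shelf, robot's side of the gap: 110 mm (its x) by 100 mm (its y), 69 mm high, hinged flap facing the robot (-x). Origin: centre of its underside. Its flat far face (+x side, 55 mm from the origin) is one wall of the gap.
- canister: Tall glass canister with a steel twist cap, standing in a square wooden foot fixed to the shelf on the far side of the gap; turned as the bin is. Foot 110 mm (x) by 100 mm (y), 35 mm high; glass radius 45 mm; top of cap 211 mm high. Origin: centre of the foot's underside. The foot's flat near face (-x side, 55 mm from the origin) is the other wall of the gap.
- gap (a point): Nominal centre of the gap on the shelf surface (z = 0), 65.5 mm beyond the bin's far face, turned as the bin is: x across the gap from bin to canister, y along the gap (the trivet travels to +y or -y, wherever the kettle stands). The gap is 129 to 133 mm wide and 100 mm long (y -50 to +50 mm); a square-on trivet is wholly out beyond 110 mm from here.
- teapot: Mustard yellow ceramic teapot, about 124 mm high, radius 65 mm, a bystander beyond the work. Origin: centre of its underside.
- mug: White mug, radius 40 mm, 90 mm high, a bystander beyond the work. Origin: centre of its underside.
- tea_tin: Round tea tin, radius 35 mm, 90 mm high, a bystander beyond the work. Origin: centre of its underside.
Not all that is in view belongs to the job. What is shaped like the bin but green is not meant.

How it is judged:
By the outcome, as a careful person would: the job done as asked, in the order asked, and still so for the second after the job is handed in, with the robot touching nothing.
It also fails if it takes over 72 s, if anything falls off the work surface, if the arm or the gripper's body presses on something with over 40 N, if the wrist force passes 120 N, or if a joint passes its speed limit or range.

## Working session

There is one attempt and no reset: what is moved stays moved. The work goes in short steps, each a Python script; the robot and the scene stay as the last script left them, time stands still between calls to the robot, and variables do not carry over. Pictures are saved under pics/ and viewed, at most 10 in all, crops included, and the job is handed in when it is done.

```bash
mkdir -p pics; python3 - <<'E'
from workcell import r, optics
import cv2, numpy as np
ims=[]
for n in ("scene","top"):
    p,d=optics.get_image(n); np.savez(f"pics/{n}0.npz",p=p,d=d); m=optics.camera_model(n)
    print(n,m["K"].tolist(),m["R"].round(4).tolist(),m["t"].round(4).tolist(),(d>0).mean())
    cv2.imwrite(f"pics/{n}0.png",cv2.resize(p[:,:,::-1],(800,600)))
s=r.read_state(); print(s["time_s"],s["eef_rot"],r.tip_extent)
E
```

```text
scene [[365.32595720769916, 0.0, 253.42808990851162], [0.0, 365.32595720769916, 190.2904015499516], [0.0, 0.0, 1.0]] [[0.8803, 0.4744, 0.0092], [0.3245, -0.5877, -0.7411], [-0.3462, 0.6554, -0.6713]] [-0.4812, -0.1253, 1.2723] 0.9960683186848959
top [[426.27758447360407, 0.0, 254.8260164355999], [0.0, 426.27758447360407, 187.7578946143558], [0.0, 0.0, 1.0]] [[0.028, -0.9994, 0.0188], [-0.999, -0.0286, -0.0346], [0.0351, -0.0178, -0.9992]] [-0.0067, 0.4974, 1.1433] 0.996063232421875
0.1 [ 9.88027479e-01  1.54276563e-01 -8.15761877e-06 -6.64988549e-04] 0.025
```

View pics/scene0.png

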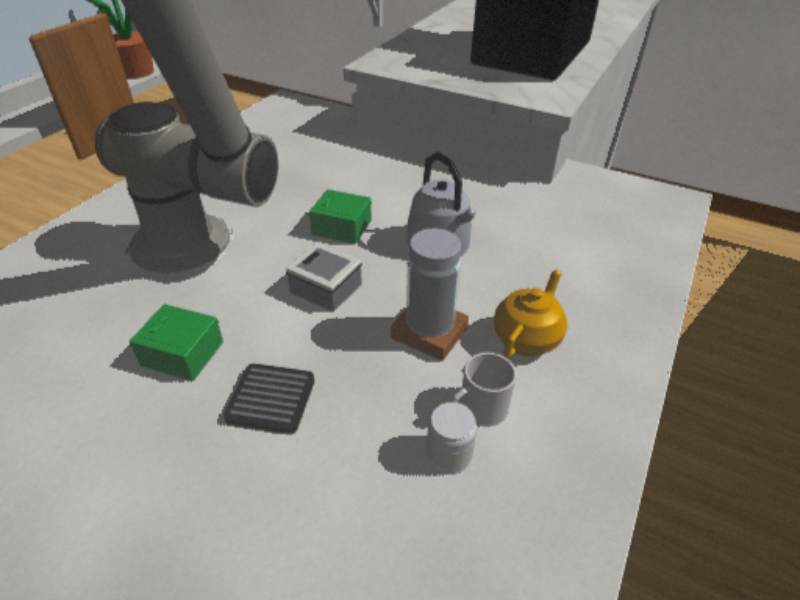

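View pics/top0.png

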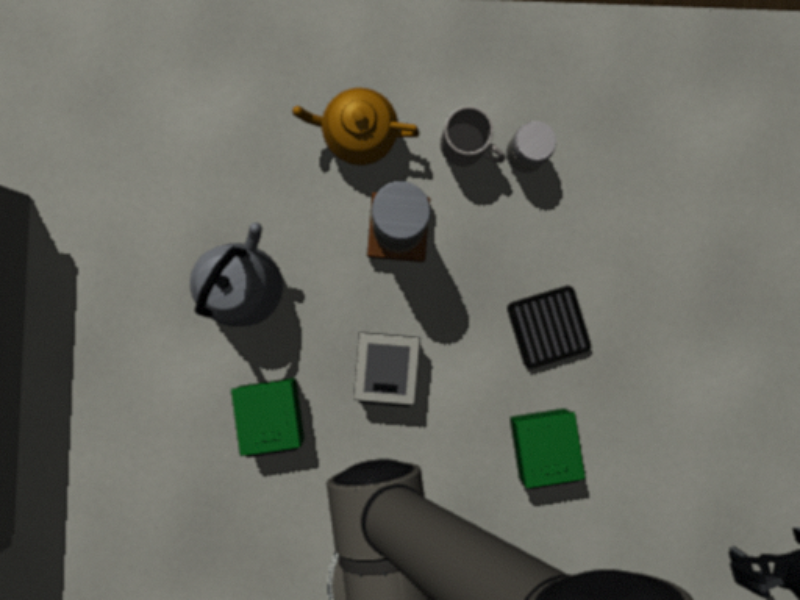

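The scene view and the top view (800x600) agree. In the top view the trivet is at (549,327), the bin at (388,368), the foot at (399,225) and the kettle at (237,284). The trivet therefore goes towards +y (image left). The green boxes at (547,448) and (267,417) are decoys.

```bash
cat > h.py <<'E'
from workcell import r, optics, command_gripper
import cv2, numpy as np
from scipy.optimize import least_squares
def cloud(n,d):
    m=optics.camera_model(n); K=m["K"]; v,u=np.mgrid[:384,:512]
    c=np.stack([(u-K[0][2])/K[0][0]*d,(v-K[1][2])/K[1][1]*d,d],-1)
    return (c-m["t"])@np.array(m["R"])
def topray(px,z):
    m=optics.camera_model("top"); K,R,t=map(np.array,(m["K"],m["R"],m["t"]))
    d=np.c_[px,np.ones(len(px))]@np.linalg.inv(K).T@R; o=-R.T@t
    return (o+d*((z-o[2])/d[:,2])[:,None])[:,:2]
def rect(mask,z):
    n,l,s,c=cv2.connectedComponentsWithStats(mask.astype(np.uint8)); k=1+s[1:,4].argmax()
    cs,_=cv2.findContours((l==k).astype(np.uint8),cv2.RETR_EXTERNAL,cv2.CHAIN_APPROX_NONE)
    q=topray(cs[0][:,0].astype(float),z)
    (cx,cy),(w,h),a=cv2.minAreaRect((q*1000).astype(np.float32))
    a=(a+45)%90-45
    return np.array([cx,cy])/1000,(round(w),round(h)),a,s[k,4]
def trivet(p,d,box=None):
    P=cloud("top",d); v=p.max(2); w=(v<95)&(P[...,2]>0.006)&(P[...,2]<0.028)
    if box is not None: w&=(P[...,0]>box[0])&(P[...,0]<box[1])&(P[...,1]>box[2])&(P[...,1]<box[3])
    w=cv2.morphologyEx(w.astype(np.uint8),cv2.MORPH_CLOSE,np.ones((5,5)))
    return rect(w,0.013)
E
python3 - <<'E'
from h import *
z=np.load("pics/top0.npz"); p,d=z["p"],z["d"]; P=cloud("top",d); Z=P[...,2]
X,Y=P[...,0],P[...,1]
fl=(abs(Z)<0.008); print("floor z",np.median(Z[fl]))
for nm,uv in dict(triv=(549,327),bin=(388,355),foot=(385,250),gapfloor=(395,300)).items():
    u,v=int(uv[0]*.64),int(uv[1]*.64); print(nm,P[v,u].round(4),p[v,u])
def near(c,h): return (abs(X-c[0])<h)&(abs(Y-c[1])<h)
bc=P[int(368*.64),int(388*.64)]
print("bin",rect(near(bc,.12)&(Z>0.05),0.069))
print("triv",trivet(p,d,[.2,.7,-.6,-.1]))
fc=P[int(225*.64),int(399*.64)]
hsv=cv2.cvtColor(p,cv2.COLOR_RGB2HSV)
f=near(fc,.15)&(Z>0.02)&(Z<0.05); print("foot px",f.sum(),P[f].min(0),P[f].max(0))
# near edge line of foot
q=P[f]; ang=rect(near(bc,.12)&(Z>0.05),0.069)[2]
cs,_=cv2.findContours(f.astype(np.uint8),cv2.RETR_EXTERNAL,cv2.CHAIN_APPROX_NONE); c=max(cs,key=cv2.contourArea)
print("foot rect",rect(f,0.035))
# kettle: both views
z2=np.load("pics/scene0.npz"); P2=cloud("scene",z2["d"])
kc=P[int(284*.64),int(237*.64)]; print("k",kc)
for nm,C in (("top",P),("scene",P2)):
  for lo,hi in ((.012,.03),(.03,.05),(.05,.07),(.07,.1)):
    m=(np.hypot(C[...,0]-kc[0],C[...,1]-kc[1])<.12)&(C[...,2]>lo)&(C[...,2]<hi); q=C[m]
    if len(q)<15: continue
    s=least_squares(lambda c:np.hypot(*(q[:,:2]-c[:2]).T)-c[2],[*kc[:2],.07],loss="soft_l1",f_scale=.003).x
    print(nm,lo,len(q),s.round(4), q.min(0).round(3),q.max(0).round(3))
E
```

```text
floor z 0.00047561420112860836
triv [ 0.4474 -0.2532  0.015 ] [48 46 49]
bin [0.3943 0.023  0.0636] [61 61 62]
foot [0.569  0.0332 0.0376] [24 14  7]
gapfloor [ 4.859e-01  1.460e-02 -1.000e-04] [123 123 115]
bin (array([0.37175861, 0.02684745]), (103, 115), -3.2333984375, np.int32(1751))
triv (array([ 0.4457149 , -0.25407909]), (126, 122), 18.299678802490234, np.int32(2000))
foot px 470 [ 0.55491976 -0.13472288  0.02002407] [0.73822659 0.12437561 0.0499879 ]
foot rect (array([0.58841174, 0.0135459 ]), (100, 66), -3.509674072265625, np.int32(366))
k [0.50190603 0.25813609 0.1378614 ]
top 0.012 53 [0.5043 0.2791 0.0697] [0.436 0.209 0.012] [0.564 0.265 0.03 ]
top 0.03 56 [0.5044 0.2791 0.0698] [0.436 0.208 0.031] [0.56  0.265 0.05 ]
top 0.05 158 [0.5043 0.2793 0.0684] [0.435 0.209 0.05 ] [0.573 0.31  0.07 ]
top 0.07 241 [0.5041 0.2789 0.064 ] [0.438 0.212 0.07 ] [0.569 0.309 0.1  ]
scene 0.012 29 [0.5035 0.2758 0.0691] [0.451 0.221 0.012] [0.573 0.293 0.03 ]
scene 0.03 44 [0.5031 0.2768 0.0693] [0.45  0.216 0.031] [0.573 0.301 0.049]
scene 0.05 94 [0.5028 0.2776 0.0679] [0.444 0.21  0.05 ] [0.572 0.302 0.07 ]
scene 0.07 245 [0.503  0.2809 0.0667] [0.443 0.21  0.07 ] [0.569 0.276 0.1  ]
```

```bash
cat >> h.py <<'E'
TH=np.radians(-3.3); EX=np.array([np.cos(TH),np.sin(TH)]); EY=np.array([-np.sin(TH),np.cos(TH)])
G=np.array([0.3718,0.0268])+0.1205*EX
def w(xp,yp,z): return np.r_[G+xp*EX+yp*EY,z]
def g(q): q=np.asarray(q)[...,:2]-G; return np.stack([q@EX,q@EY],-1)
from scipy.spatial.transform import Rotation as Ro
def quat(t):
    y=np.r_[t,0]; zz=np.array([0,0,-1.]); return Ro.from_matrix(np.c_[np.cross(y,zz),y,zz]).as_quat()
E
python3 - <<'E'
from h import *
z=np.load("pics/top0.npz"); P=cloud("top",z["d"])
m=(P[...,2]>.03)&(P[...,2]<.1)&(abs(P[...,1]+.25)<.1)&(P[...,0]>.1)&(P[...,0]<.4); q=g(P[m]); print("decoy",q.min(0),q.max(0),P[m][:,2].max())
print("G",G,"kettle",g([.504,.2785]),"triv",g([.4457,-.2541]))
for nm,t in (("side",EY),("side-",-EY),("rear",EX),("rear-",-EX)):
  for pt in ((-.13,-.282),(-.072,-.282),(0,-.40),(0,.05)):
    for zz in (.02,.2):
      j=r.solve_ik(w(*pt,zz),quat(t)); print(nm,pt,zz,None if j is None else np.round(j,2))
E
```

```text
decoy [-0.29765358 -0.34022432] [-0.16481149 -0.21985443] 0.07482844463423183
G [0.49210019 0.01986353] kettle [-0.00300808  0.2588926 ] triv [-0.0305528  -0.27618023]
side (-0.13, -0.282) 0.02 [-0.81  0.54  2.04 -0.    0.55 -2.33]
side (-0.13, -0.282) 0.2 [-0.81  0.23  1.86 -0.    1.06 -2.33]
side (-0.072, -0.282) 0.02 [-0.73  0.6   1.91 -0.    0.64 -2.24]
side (-0.072, -0.282) 0.2 [-0.73  0.32  1.73 -0.    1.09 -2.24]
side (0, -0.4) 0.02 [-0.81  0.75  1.54 -0.    0.85 -2.32]
side (0, -0.4) 0.2 [-0.81  0.53  1.38 -0.    1.23 -2.32]
side (0, 0.05) 0.02 [-0.01  0.62  1.85 -0.    0.67 -1.53]
side (0, 0.05) 0.2 [-0.01  0.35  1.68 -0.    1.11 -1.53]
side- (-0.13, -0.282) 0.02 [-0.81  0.54  2.04 -0.    0.55  0.82]
side- (-0.13, -0.282) 0.2 [-0.81  0.23  1.86 -0.    1.06  0.82]
side- (-0.072, -0.282) 0.02 [-0.73  0.6   1.91 -0.    0.64  0.9 ]
side- (-0.072, -0.282) 0.2 [-0.73  0.32  1.73 -0.    1.09  0.9 ]
side- (0, -0.4) 0.02 [-0.81  0.75  1.54 -0.    0.85  0.82]
side- (0, -0.4) 0.2 [-0.81  0.53  1.38 -0.    1.23  0.82]
side- (0, 0.05) 0.02 [-0.01  0.62  1.85 -0.    0.67  1.62]
side- (0, 
[... 327 characters left out ...]
.81  0.75  1.54 -0.    0.85 -0.75]
rear (0, -0.4) 0.2 [-0.81  0.53  1.38 -0.    1.23 -0.75]
rear (0, 0.05) 0.02 [-0.01  0.62  1.85 -0.    0.67  0.04]
rear (0, 0.05) 0.2 [-0.01  0.35  1.68 -0.    1.11  0.04]
rear- (-0.13, -0.282) 0.02 [-0.81  0.54  2.04 -0.    0.55  2.39]
rear- (-0.13, -0.282) 0.2 [-0.81  0.23  1.86 -0.    1.06  2.39]
rear- (-0.072, -0.282) 0.02 [-0.73  0.6   1.91 -0.    0.64  2.47]
rear- (-0.072, -0.282) 0.2 [-0.73  0.32  1.73 -0.    1.09  2.47]
rear- (0, -0.4) 0.02 [-0.81  0.75  1.54 -0.    0.85  2.39]
rear- (0, -0.4) 0.2 [-0.81  0.53  1.38 -0.    1.23  2.39]
rear- (0, 0.05) 0.02 [-0.01  0.62  1.85 -0.    0.67 -3.1 ]
rear- (0, 0.05) 0.2 [-0.01  0.35  1.68 -0.    1.11 -3.1 ]
```

```bash
python3 - <<'E'
from h import *
q=quat(-EY); yp=-.274
command_gripper(.042)
r.reach(w(-.122,yp,.2),q)
r.move_straight(w(-.122,yp,.05),q,speed=.15)
hit=r.move_straight(w(-.122,yp,.012),q,speed=.03,max_force=5)
s=r.read_state(); z=s["eef_pos"][2]; print(hit,z,s["contact_force"],s["grip_width"])
np.savetxt("zfloor.txt",[z])
r.move_straight(w(-.122,yp,z+.005),q,speed=.03)
h2=r.move_straight(w(-.078,yp,z+.005),q,speed=.04,max_force=25)
s=r.read_state(); print(h2,g(s["eef_pos"]),s["contact_force"],s["time_s"])
p,d=optics.get_image("top")
try: c,sz,a,n=trivet(p,d,[.3,.65,-.45,-.1]); print(g(c),sz,a-np.degrees(TH),n)
except Exception as e: print(e)
p2,_=optics.get_image("scene")
cv2.imwrite("pics/push1.png",cv2.resize(np.hstack([p[100:300,250:450],p2[150:350,50:250]])[:,:,::-1],(800,400)))
E
```

```text
True 0.02324937465467539 [-0.95174839  1.1732988   6.61534708] 0.042421832572931854
False [-0.07788384 -0.27417608] [-0.33243193  0.33427175  0.34344863] 5.425
[ 0.00316677 -0.28451872] (122, 123) 14.096175003051759 1640
```

View pics/push1.png

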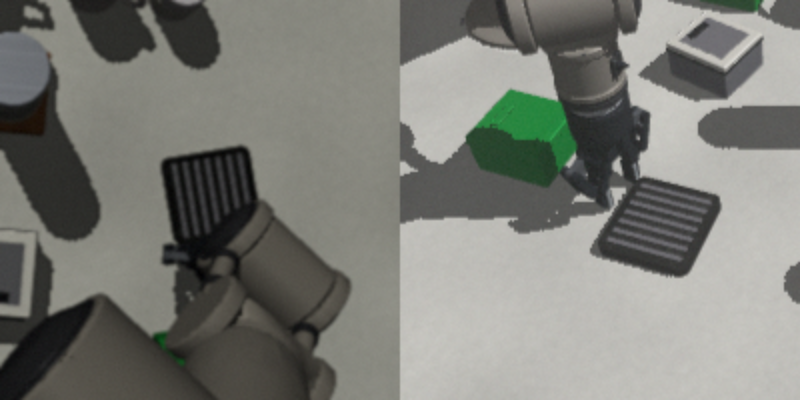

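The left half (top view) shows the trivet partly turned, its left edge running from (165,160) to (180,240), with the fingers behind it. The right half shows the fingertips at its near edge, clear of the green box. I'll retract and measure without the arm in the way.

```bash
python3 - <<'E'
from h import *
q=quat(-EY); z=float(np.loadtxt("zfloor.txt"))
r.move_straight(w(-.090,-.274,z+.005),q,speed=.08)
r.move_straight(w(-.090,-.274,.12),q,speed=.2)
r.reach(w(0,-.46,.16),quat(EX))
p,d=optics.get_image("top"); c,sz,a,n=trivet(p,d,[.3,.65,-.38,-.1]); print(g(c),sz,a-np.degrees(TH),n,r.read_state()["time_s"])
cv2.imwrite("pics/after1.png",cv2.resize(p[:,:,::-1],(800,600)))
E
```

```text
[ 0.00164815 -0.28518106] (126, 122) 14.394747543334962 1989 7.9917
```

View pics/after1.png

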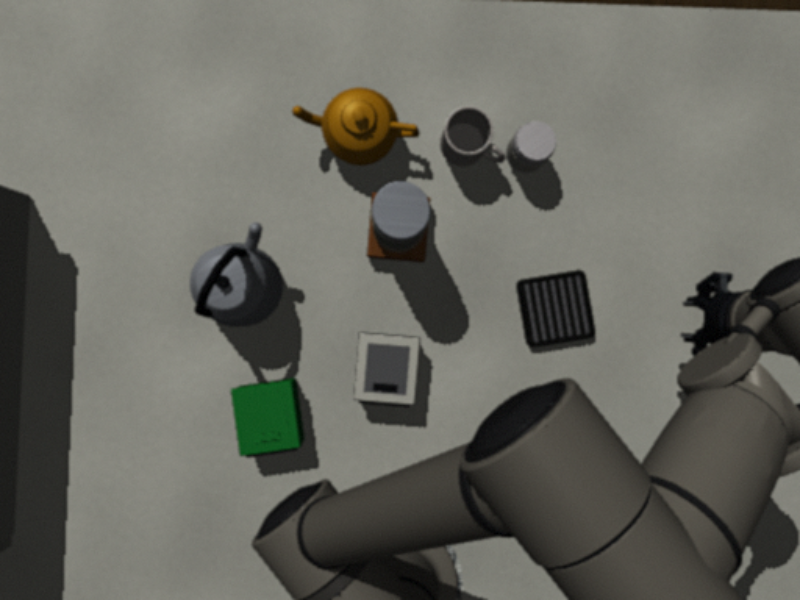

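The arm is clear of the trivet, now at (556,310) in the 800x600 view. It sits on the centre line with about 13° of yaw left. Pushing its rear face with two fingers should square it before the gap.

```bash
python3 - <<'E'
from h import *
q=quat(EX)
command_gripper(.06)
r.reach(w(0,-.382,.08),q)
hit=r.move_straight(w(0,-.382,.010),q,speed=.05,max_force=5)
s=r.read_state(); z=s["eef_pos"][2]; print(hit,z,s["contact_force"],s["grip_width"]); np.savetxt("zfloor2.txt",[z])
r.move_straight(w(0,-.382,z+.005),q,speed=.03)
h2=r.move_straight(w(0,-.195,z+.005),q,speed=.06,max_force=25)
s=r.read_state(); print(h2,g(s["eef_pos"]),s["contact_force"])
r.move_straight(w(0,-.215,z+.005),q,speed=.08)
r.move_straight(w(0,-.215,.10),q,speed=.2)
r.reach(w(0,-.36,.2),q)
p,d=optics.get_image("top"); c,sz,a,n=trivet(p,d,[.38,.62,-.3,.02]); print(g(c),sz,a-np.degrees(TH),n,r.read_state()["time_s"])
cv2.imwrite("pics/after2.png",cv2.resize(p[80:300,120:440,::-1],(800,550),interpolation=cv2.INTER_CUBIC))
E
```

```text
True 0.01997633901356313 [-1.08664261  0.62828158  7.57724401] 0.0602885725738523
False [ 2.25246400e-05 -1.95090848e-01] [-0.42045627 -1.5085376   0.19857552]
[ 0.01956326 -0.11692132] (133, 122) 0.23382263183593732 1988 15.2417
```

View pics/after2.png

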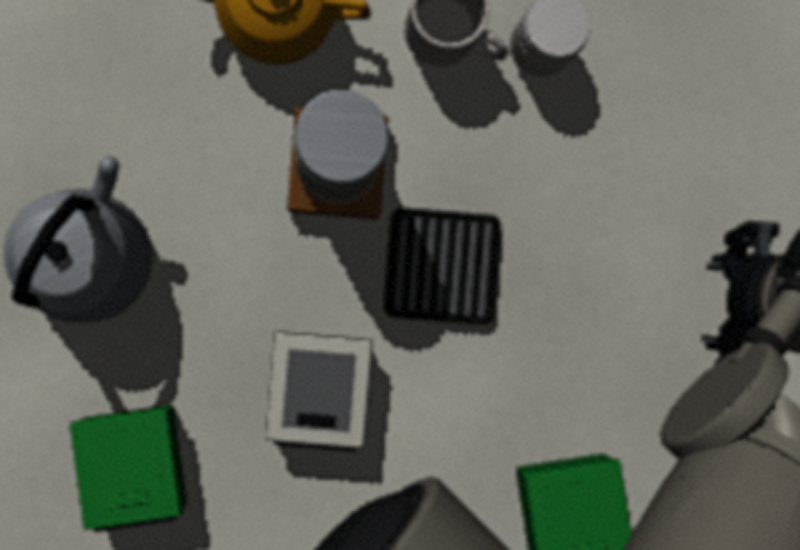

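The trivet is now square, with its edges at rows 210–325 and columns 385–500 of the crop. It has drifted towards the canister side: the foot's near edge is at row 215. I'll measure the edges precisely, using ray-cast edge rows for both the trivet and the walls.

```bash
python3 - <<'E'
from h import *
r.reach(w(0,-.36,.2),quat(EX)) if 0 else None
p,d=optics.get_image("top"); P=cloud("top",d); np.savez("pics/top2.npz",p=p,d=d)
p=p.astype(int); V=p.max(2); q=g(P)
for yy in (-.15,-.13,-.11,-.09):
    m=(abs(q[...,1]-yy)<.006)&(P[...,2]>.0085)&(P[...,2]<.03)&(abs(q[...,0])<.13); print("triv h",yy,np.sort(q[m][:,0])[[0,1,2,-3,-2,-1]].round(4))
    m=(abs(q[...,1]-yy)<.006)&(V<60)&(abs(q[...,0])<.13); 
for xx in (-.02,.0,.02,.04):
    m=(abs(q[...,0]-xx)<.006)&(P[...,2]>.0085)&(P[...,2]<.03)&(q[...,1]<-.03)&(q[...,1]>-.2); print("triv y",xx,np.sort(q[m][:,1])[[0,1,2,-3,-2,-1]].round(4))
for yy in (-.03,0,.03):
    m=(abs(q[...,1]-yy)<.006)&(P[...,2]>.02)&(P[...,2]<.05)&(q[...,0]>0)&(q[...,0]<.2); print("foot",yy,np.sort(q[m][:,0])[:4].round(4))
    m=(abs(q[...,1]-yy)<.006)&(P[...,2]>.055)&(P[...,2]<.09)&(q[...,0]<0)&(q[...,0]>-.2); print("bin",yy,np.sort(q[m][:,0])[-4:].round(4))
for a,b,zz in ((.02,.05,'foot'),(.055,.09,'bin')):
    s=(1 if zz=='foot' else -1); m=(P[...,2]>a)&(P[...,2]<b)&(s*q[...,0]>.05)&(s*q[...,0]<.1)&(abs(q[...,1])<.08); print(zz,"y",np.sort(q[m][:,1])[[0,2,4,-5,-3,-1]].round(4))
E
```

```text
triv h -0.15 [-0.0373 -0.0371 -0.0369  0.0794  0.0796  0.0799]
triv h -0.13 [-0.0392 -0.0389 -0.0387  0.0802  0.0804  0.0808]
triv h -0.11 [-0.0381 -0.0379 -0.0376  0.0783  0.0788  0.079 ]
triv h -0.09 [-0.0392 -0.039  -0.037   0.0798  0.08    0.0801]
triv y -0.02 [-0.1822 -0.1822 -0.1817 -0.0634 -0.0632 -0.063 ]
triv y 0.0 [-0.1828 -0.1812 -0.1806 -0.0643 -0.0642 -0.064 ]
triv y 0.02 [-0.1825 -0.1819 -0.1818 -0.0631 -0.063  -0.0627]
triv y 0.04 [-0.1833 -0.1832 -0.1821 -0.0637 -0.0634 -0.0631]
foot -0.03 [0.0648 0.0649 0.0649 0.0651]
bin -0.03 [-0.0651 -0.0648 -0.0646 -0.0644]
foot 0 [0.0649 0.065  0.065  0.0654]
bin 0 [-0.0649 -0.0647 -0.0646 -0.0644]
foot 0.03 [0.0648 0.0649 0.0649 0.0652]
bin 0.03 [-0.0649 -0.0648 -0.0647 -0.0644]
foot y [-0.079  -0.0692 -0.0634  0.0482  0.0487  0.049 ]
bin y [-0.0513 -0.051  -0.0503  0.048   0.0485  0.0492]
```

```bash
cat >> h.py <<'E'
def edges(fn="pics/last.npz"):
    p,d=optics.get_image("top"); np.savez(fn,p=p,d=d); P=cloud("top",d); q=g(P)
    m=(P[...,2]>.0085)&(P[...,2]<.022)&(p.max(2)<110)&(abs(q[...,0])<.11)
    return p,d,P,q,m
E
python3 - <<'E'
from h import *
q=quat(-EY); z=float(np.loadtxt("zfloor.txt")); yp=-.138
command_gripper(.042)
r.reach(w(.06,-.34,.2),q)
r.move_straight(w(.104,yp,.18),q,speed=.2)
r.move_straight(w(.104,yp,.05),q,speed=.15)
h=r.move_straight(w(.104,yp,z+.005),q,speed=.05,max_force=5)
h2=r.move_straight(w(.072,yp,z+.005),q,speed=.03,max_force=20)
s=r.read_state(); print(h,h2,g(s["eef_pos"]),s["contact_force"])
r.move_straight(w(.085,yp,z+.005),q,speed=.05)
r.move_straight(w(.095,yp,.16),q,speed=.2)
r.move_straight(w(.06,-.34,.2),q,speed=.2)
r.reach(w(0,-.34,.12),quat(EX))
p,d,P,qq,m=edges()
for yy in (-.16,-.13,-.10):
    e=np.sort(qq[m&(abs(qq[...,1]-yy)<.006)][:,0]); print(yy,e[[0,2,-3,-1]].round(4))
for xx in (-.04,0,.04):
    e=np.sort(qq[m&(abs(qq[...,0]-xx)<.006)&(qq[...,1]<-.02)&(qq[...,1]>-.22)][:,1]); print(xx,e[[0,2,-3,-1]].round(4))
print(r.read_state()["time_s"])
E
```

```text
False False [ 0.07191353 -0.13800411] [-1.05925037  0.04734238  0.14679754]
-0.16 [-0.0581 -0.0576  0.0613  0.0615]
-0.13 [-0.0579 -0.0574  0.0611  0.0618]
-0.1 [-0.0577 -0.0572  0.0612  0.0618]
-0.04 [-0.1817 -0.1814 -0.0647 -0.0628]
0 [-0.1813 -0.1806 -0.0644 -0.0638]
0.04 [-0.1819 -0.1806 -0.0635 -0.0633]
24.9917
```

The trivet is now square and within 2 mm of the centre line. Pushing it through, with a check before the end.

```bash
python3 - <<'E'
from h import *
q=quat(EX); z=float(np.loadtxt("zfloor2.txt"))
command_gripper(.06)
r.reach(w(.001,-.21,.09),q)
h=r.move_straight(w(.001,-.21,z+.005),q,speed=.06,max_force=5)
h1=r.move_straight(w(.001,-.08,z+.005),q,speed=.05,max_force=20)
print(h,h1,r.read_state()["contact_force"])
if not h1:
    h2=r.move_straight(w(.001,.038,z+.005),q,speed=.04,max_force=20)
    s=r.read_state(); print(h2,g(s["eef_pos"]),s["contact_force"],s["time_s"])
p,d,P,qq,m=edges()
for xx in (-.04,-.02,0,.02,.04):
    e=np.sort(qq[m&(abs(qq[...,0]-xx)<.004)&(qq[...,1]<.2)][:,1]); print(xx,e[-4:].round(4))
C=P; kc=[.504,.279]; mm=(np.hypot(C[...,0]-kc[0],C[...,1]-kc[1])<.10)&(C[...,2]>.025)&(C[...,2]<.06)
e=C[mm]; s=least_squares(lambda c:np.hypot(*(e[:,:2]-c[:2]).T)-c[2],[*kc,.07],loss="soft_l1",f_scale=.003).x; print("kettle",s,g(s[:2]))
cv2.imwrite("pics/push3.png",cv2.resize(p[80:300,80:400,::-1],(800,550),interpolation=cv2.INTER_CUBIC))
E
```

```text
False False [-0.72947555 -1.05808     0.4204278 ]
False [0.00100252 0.03796255] [-0.18717577 -1.69127562  0.20872223] 32.9833
-0.04 [0.1686 0.1693 0.1693 0.1988]
-0.02 [0.1678 0.1679 0.1917 0.1919]
0 [0.1695 0.1702 0.1894 0.1902]
0.02 [0.1689 0.1689 0.1925 0.1937]
0.04 [0.1656 0.1679 0.1687 0.1688]
kettle [0.50424422 0.27859089 0.06903266] [-0.0027695  0.2589974]
```

View pics/push3.png

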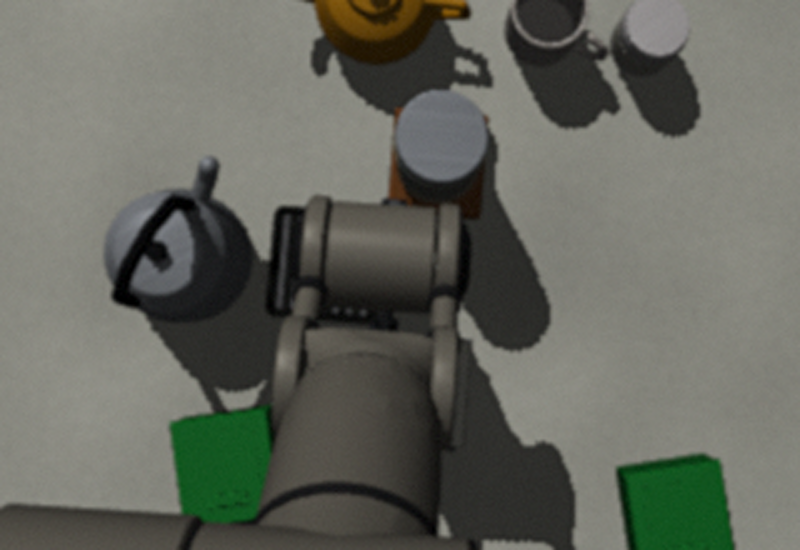

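The trivet's leading edge is at column 270 and the kettle's near edge at about column 252, with the arm above the gap. They are about 19 mm apart, so I'll push 13 mm more and then back out.

```bash
python3 - <<'E'
from h import *
q=quat(EX); z=float(np.loadtxt("zfloor2.txt"))
h=r.move_straight(w(.001,.0512,z+.005),q,speed=.025,max_force=8); print(h,r.read_state()["contact_force"])
r.move_straight(w(.001,.03,z+.005),q,speed=.08)
r.move_straight(w(.001,.0,.20),q,speed=.15)
r.move_straight(w(-.02,-.25,.25),q,speed=.2)
p,d,P,qq,m=edges()
for xx in (-.04,-.02,0,.02,.04):
    e=np.sort(qq[m&(abs(qq[...,0]-xx)<.004)&(qq[...,1]>0)][:,1]); f=e[e<.187]; print(xx,f[[0,1,-2,-1]].round(4))
for yy in (.08,.1,.12,.14,.16):
    e=np.sort(qq[m&(abs(qq[...,1]-yy)<.004)][:,0]); print(yy,e[[0,2,-3,-1]].round(4))
kc=[.504,.279]; mm=(np.hypot(P[...,0]-kc[0],P[...,1]-kc[1])<.10)&(P[...,2]>.025)&(P[...,2]<.06)
e=P[mm]; s=least_squares(lambda c:np.hypot(*(e[:,:2]-c[:2]).T)-c[2],[*kc,.07],loss="soft_l1",f_scale=.003).x; print("kettle",s,g(s[:2]),r.read_state()["time_s"])
cv2.imwrite("pics/end.png",cv2.resize(p[80:300,80:400,::-1],(800,550),interpolation=cv2.INTER_CUBIC))
E
```

```text
False [1.18412404 0.49572814 0.27731972]
-0.04 [0.064  0.0643 0.1819 0.1826]
-0.02 [0.0658 0.066  0.1817 0.1835]
0 [0.0649 0.0653 0.1833 0.1836]
0.02 [0.0641 0.0641 0.1824 0.183 ]
0.04 [0.0658 0.0661 0.1822 0.184 ]
0.08 [-0.0567 -0.0563  0.059   0.0619]
0.1 [-0.0582 -0.0557  0.0598  0.0605]
0.12 [-0.0576 -0.0571  0.0585  0.0609]
0.14 [-0.0567 -0.0562  0.0593  0.0617]
0.16 [-0.058  -0.0556  0.0602  0.0605]
kettle [0.50418554 0.27841943 0.06881435] [-0.00281821  0.25882284] 36.9333
```

View pics/end.png

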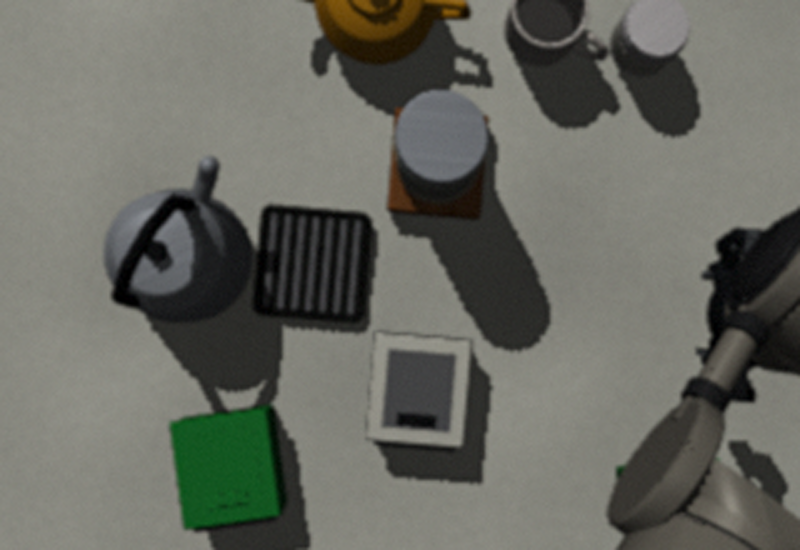

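The trivet, at columns 258–372, lies square and wholly past the bin and foot. It is about 5 mm from the kettle, which has not moved. Handing in.

```bash
python3 -c "
from workcell import r
print(r.finish_job())"
```

```text
the job is handed in; nothing more can be done
None
```

The job is handed in: the trivet went through the gap flat on the shelf and lies about 14 mm clear of it and about 5 mm from the kettle, which did not move, at about 37 s on the robot's clock.

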